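# Unbolt the hot-plate guard and hold its gate ajar

### The job

The gate of the mesh guard around the hot plate is shut by a worn barrel bolt: the rod sags, and its turned-down nose has dropped behind the bent-up lip of the keeper. Take the bolt by its handle, lift it so that the nose rides clear over the lip while you draw it back right out of the keeper without forcing the keeper, then, keeping hold of the handle, swing the gate outwards against its closing spring until its free edge stands about a hand's breadth (some 90 mm) from shut. Finish holding it still like that by the bolt handle, so that a colleague can reach a tin with tongs, and leave the beaker, the sample tin and the brass cup where they stand.

Things in the scene. Friction and masses are not known exactly. Their poses are not given: they have to be found in the camera images.
- guard: fixed, level, open-topped bench guard of grey steel tube and wire mesh, 345 mm long (its x), 270 mm deep (y), 200 mm high, a hot plate with two tins inside. Origin on the bench, mid gate side: the shut gate lies along x in the plane y = 0; y points into the guard; the gate opens towards -y. Hinge line upright at x = -160, y = 0 mm; keeper post, 200 mm high, at x = 120 to 160 mm.
- handle: the bolt's handle, a steel pin 16 mm thick, 48 mm long, rigid with the rod, level, pointing out of the gate (-y). Origin on its axis, 14 mm from its free end, 58 mm out from the gate's mid plane, about 169 mm above the bench: the place to grip from above, fingers closing along the gate; gate and keeper reach only 43 mm out. Shot: guard x = 70 mm. x runs along the rod to the nose, y into the guard.
- nose (a point): lowest point of the bolt's turned-down nose: the 12 mm steel rod ends in a nose that reaches 12 mm below the rod's underside, 82 mm ahead of the handle along the rod. With the bolt shot it is inside the keeper, about 12 mm lower than the top of the lip.
- keeper: the keeper, a steel loop fixed on the front of the keeper post, mouth towards the hinge: floor 34 mm long (guard x = 128 to 162 mm, z = 138 to 141 mm), bent up into a lip at its mouth; a 14 mm wide strap (x = 136 to 150 mm) runs round the outside and top, up to z = 204 mm; 29 mm deep inside. Origin and axes are the guard's.
- lip (a point): top of the bent-up lip at the keeper's mouth, about 157 mm above the bench, on guard x = 132 mm. The nose must be higher than this to pass.
- bolt_lift (a joint): tilt of the rod about its rear bush (100 mm from the hinge line, 178 mm high, 130 mm behind the handle when shot), rad: 0 = sagging on its stop by its weight (drooping 0.07 rad towards the nose), 0.12 = top of its worn front guide. Lifting the handle 8 to 13 mm takes the nose over the lip; 15 mm is the top stop. It drops back when not held; lifting takes 2 to 5 N.
- bolt (a joint): how far the bolt is drawn back along the rod, towards the hinge, m: 0 = fully shot, 0.055 = fully back at its stop. It starts at 0 to 0.006. Below about 0.010 the nose is behind the lip; at 0.035 and more it is out of the keeper and clear of the post. Sliding takes about 1 N and it stays where it is left.
- gate (a joint): opening angle of the gate about the upright hinge line, rad: 0 = shut, grows as it swings outwards. The leaf is 275 mm wide, so 0.33 rad puts its free edge 90 mm from shut. A spring in the hinges shuts it again: about 0.4 N m at the start and 0.57 N m at 0.33 rad (2 to 3 N at the handle).
- gate_hinge (a point): point on the hinge line, 170 mm above the bench.
- gate_edge (a point): point on the gate's free edge, 275 mm from the hinge line, 170 mm above the bench.
- beaker: bystander: glass beaker, 72 mm wide, 100 mm high, standing in front of the gate where a gate swung wide could strike it. Origin at the centre of its underside.
- sample_tin: bystander: aluminium sample tin with black filling, 55 mm wide, 35 mm high, on the bench in front of the guard. Origin at the centre of its underside.
- brass_cup: bystander: brass cup, 52 mm wide, 45 mm high, on the bench in front of the guard. Origin at the centre of its underside.

How it is judged:
By the outcome, as a careful person would: the job done as asked, in the order asked, and still so for the second after the job is handed in, while the arm keeps its last pose, push and grip.
It also fails if it takes over 35 s, if anything falls off the work surface, if the arm or the gripper's body presses on something with over 40 N, if the wrist force passes 120 N, or if a joint passes its speed limit or range.

### The arm

A 6-joint arm with a two-finger parallel gripper is mounted at the origin on the work surface. World frame = base frame: x ahead of the robot, y to its left, z up, the work surface at z = 0. Lengths are in m, angles in degrees, forces in N, time in s.
With the tool pointing down it reaches from about 0.3 to 0.75 m from the base axis. Payload 8.5 kg.
Tool frame: the origin (TCP) lies midway between the tips of the shut fingers; the grasp point (between the pads) lies env.tcp_to_grasp behind it (env.tcp_to_grasp is the distance from the TCP to the grasp point, in m); z points along the fingers, y is the line along which they close (so a half turn about z gives the same grasp; the last joint's range is limited). The gripper opens to 85 mm and grips with 20 to 120 N. Pads are 22 mm wide; open, the fingers measure 114 mm over their backs; the gripper's body (76 mm by 85 mm) begins 54 mm behind the grasp point. The pads swing forward as they close: fully open they stand 13 mm farther back than shut.
Start: joints at [-86.648, 21.807, 74.336, -0, 83.858, -12.336], TCP at [0.149, -0.529, 0.207] pointing down, gripper open.
Joint ranges: [-178.18, 178.18], [-50.72, 133.34], [12.68, 142.11], [-81.47, 261.47], [9.98, 163.14], [-165.26, 165.26]. Speed limits (degrees/s): [136.94, 136.94, 180, 180, 180, 180].

### API

Orientations are given as a 3x3 rotation matrix whose columns are the frame's x, y, z axes.
In Python, from rig import observe, optics, job, env gives the robot as it stands. The module is installed in compiled form; this text tells all that it offers.
- The arm moves only by the shell command python3 -m jog 'ROWS' [FORCE]. ROWS is JSON, a list of rows, each a list of 7 numbers: the turn, a rotation vector about the tool's x, y, z in rad, then the shift along the tool's x, y, z in m, then the opening in per cent of the stroke, from 0 (shut) to 100 (fully open). A call has 1 to 10 rows; each row shifts and turns the commanded pose from where the row before left it, along the tool's axes as they then stand; what a row does not reach is not made up. A row lasts 1/8 s, in which the tool goes at most 62.5 mm and 10.7 degrees, less where a joint would pass 70% of its speed; a pose out of reach is approached as far as the arm can. A call is refused whole if a number of a shift passes 0.0625 or a number of a turn 0.188, either way. A call with a gripper value outside its range is refused whole. The fingers move at their own pace and stop on an object; FORCE is the grip in N (left out, the last holds). Time passes only in rows, so rows that do not move let the fingers close. It gives the time, the measured TCP pose, the force, the opening and the grip force at its end, in the units of the state.
- observe(): the state, without advancing time (a new reading comes with each control period).
- optics.get_image(name): name is "side" or "top"; returns a dict with "pixels" (480x640x3 uint8, red, green, blue), "mtx" (3x3 intrinsics, pixels), "rvec" (rotation vector, rad) and "tvec" (3), from world to camera coordinates, as OpenCV has them. Camera axes: x right, y down, z forward; pixel columns grow to the right and rows downward; lengths in m; the calibration is good to about 2 mm. A picture is of the moment at which its call begins. There is no depth.
- job.close_job(): hands the job in; it is judged then, once.
The state is a dict: "time_s": time; "q": joint angles; "qvel": joint speeds; "joint_efforts": joint torques, N m; "position": TCP position; "tool_rot": TCP orientation; "ft_force": force on the tool from outside, world axes, zero at the start; "wrist_torque": the same for the moment, N m; "grip_width": finger opening in m; "gripper_force": force on a finger pad.
Only numpy, scipy, OpenCV 4.12 (cv2) and the standard library are available. Lean on these libraries where they do the work, as an engineer would, in place of code of your own. Each camera call takes 0.05 s, during which the arm holds its last target. There are 200 camera calls.

## Working session

There is one attempt and no reset: what is moved stays moved. The work goes in short steps, Python scripts to look and compute and a shell command to move; the robot and the scene stay as the last step left them, time stands still between calls to the robot, and variables do not carry over. Pictures are saved under pics/ and viewed, at most 12 in all, crops included, and the job is handed in when it is done.

```bash
mkdir -p pics
python3 - <<'E'
from rig import observe, optics, job, env
import cv2,numpy as np
s=observe()
print(s['time_s'],s['position'],np.round(s['tool_rot'],3).tolist(),s['grip_width'],s['ft_force'],env.tcp_to_grasp)
for n in("side","top"):
    d=optics.get_image(n); cv2.imwrite(f"pics/{n}0.png",d['pixels'][:,:,::-1])
    R=cv2.Rodrigues(np.array(d['rvec'],float))[0]; print(n,d['mtx'],(-R.T@np.array(d['tvec']).ravel()).round(3),R.round(2).tolist())
E
```

```text
0.0 [ 0.14866436 -0.52918366  0.20659497] [[0.963, 0.27, -0.0], [0.27, -0.963, 0.001], [0.0, -0.001, -1.0]] 0.0854854425688457 [ 0.51038344 -0.10813751  0.28046332] 0.0187
side [[532.9450405    0.         324.17047246]
 [  0.         532.9450405  242.93203251]
 [  0.           0.           1.        ]] [0.286 0.709 0.711] [[-0.93, -0.37, 0.01], [-0.24, 0.56, -0.8], [0.29, -0.74, -0.61]]
top [[515.97655261   0.         325.09512779]
 [  0.         515.97655261 242.27289007]
 [  0.           0.           1.        ]] [0.467 0.006 1.085] [[-0.02, -1.0, 0.02], [-1.0, 0.01, -0.1], [0.1, -0.03, -0.99]]
```

View pics/side0.png

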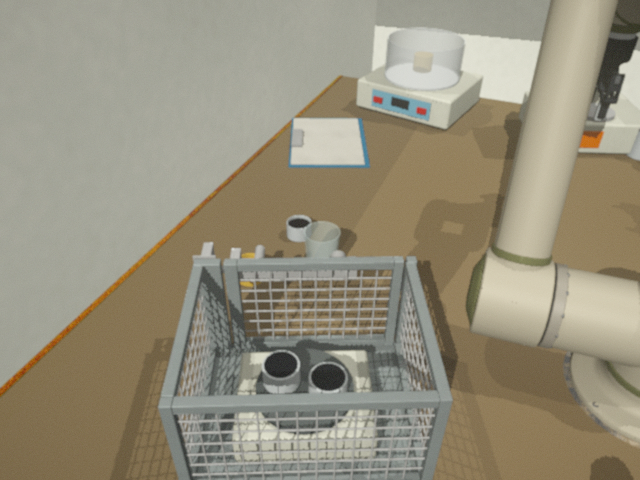

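View pics/top0.png

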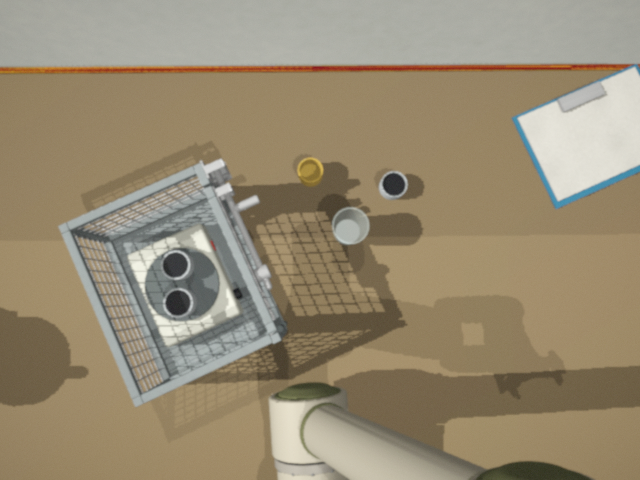

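The side view shows the guard, with the bolt parts peeping over its far edge at (200-345, 245-290). In the top view the gate runs from the hinge (280,332) to the keeper (215,172), and the handle is near (248,203). The brass cup is at (310,170), the tin at (394,185) and the beaker at (350,226).

```bash
cat > h.py <<'E'
import cv2,numpy as np
from rig import observe, optics, job, env
def cam(n):
    d=optics.get_image(n); d['R']=cv2.Rodrigues(np.array(d['rvec'],float))[0]; d['t']=np.array(d['tvec'],float).ravel(); return d
def ray(d,u,v):
    c=-d['R'].T@d['t']; w=d['R'].T@np.linalg.inv(d['mtx'])@np.array([u,v,1.]); return c,w
def onz(d,u,v,z):
    c,w=ray(d,u,v); return c+w*(z-c[2])/w[2]
def proj(d,P):
    p=d['mtx']@(d['R']@np.asarray(P,float)+d['t']); return p[:2]/p[2]
def crop(d,u0,v0,u1,v1,k,f):
    cv2.imwrite(f,cv2.resize(d['pixels'][v0:v1,u0:u1,::-1],None,fx=k,fy=k,interpolation=cv2.INTER_CUBIC))
E
python3 - <<'E'
from h import *
a=cam("top"); b=cam("side")
A=cv2.resize(a['pixels'][150:350,190:300,::-1],None,fx=3,fy=3,interpolation=2)
B=cv2.resize(b['pixels'][230:305,180:360,::-1],None,fx=2.5,fy=2.5,interpolation=2)
im=np.zeros((600,800,3),np.uint8); im[:A.shape[0],:A.shape[1]]=A; im[:B.shape[0],340:340+B.shape[1]]=B
cv2.imwrite("pics/c1.png",im)
for n,u,v,z in[("c1",66,229,.2),("c2",203,167,.2),("c3",279,336,.2),("c4",138,402,.2),("beaker",351,226,.1),("cup",310,170,.045),("tin",394,184,.035)]:
    print(n,onz(a,u,v,z).round(4))
E
```

```text
c1 [0.5815 0.4246 0.2   ]
c2 [0.6872 0.1928 0.2   ]
c3 [0.3948 0.0629 0.2   ]
c4 [0.2908 0.2971 0.2   ]
beaker [ 0.5936 -0.0705  0.1   ]
cup [0.7175 0.0072 0.045 ]
tin [ 0.6887 -0.1667  0.035 ]
```

View pics/c1.png

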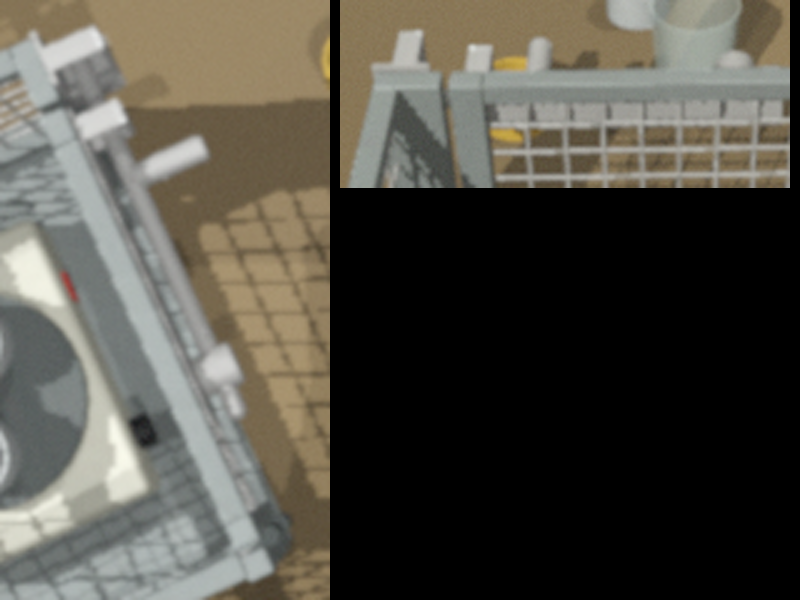

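Run:
```python
from h import *
a=cam("top"); b=cam("side")
tip=onz(a,258,199.7,.169); base=onz(a,238.5,207.3,.169); print(tip,base,np.degrees(np.arctan2(*(tip-base)[[0,1]][::-1])))
# triangulate tip
c1,w1=ray(a,257,200); c2,w2=ray(b,259.5,247)
A=np.c_[w1,-w2]; s=np.linalg.lstsq(A,c2-c1,rcond=None)[0]; print(c1+w1*s[0],c2+w2*s[1])
yaw=np.radians(24); x=np.array([np.cos(yaw),np.sin(yaw),0]);y=np.array([-x[1],x[0],0])
o=np.array([.541,.128,0])
for n,P in[("handle",o+.07*x-.058*y+[0,0,.169]),("tip",o+.07*x-.072*y+[0,0,.169]),("keepertop",o+.143*x-.04*y+[0,0,.204]),("hinge",o-.16*x+[0,0,.2])]: print(n,P.round(4),proj(a,P).round(1),proj(b,P).round(1))
# bolt parts via mask: bright handle pixels in top
p=a['pixels'][190:216,236:264].astype(int); m=(p.min(2)>150)
v,u=np.nonzero(m); print(u.min()+236,u.max()+236,v.min()+190,v.max()+190,u.mean()+236,v.mean()+190)
for n in("beaker","cup","tin"):
    q={"beaker":[.5936,-.0705],"cup":[.7175,.0072],"tin":[.6887,-.1667]}[n]; d=np.array([*q,0])-o; print(n,d@x,d@y)
```

```text
[0.63425533 0.10086253 0.169     ] [0.62086149 0.13568346 0.169     ] -68.96079304916722
[0.63313685 0.10230727 0.17225132] [0.63655844 0.10361335 0.17301387]
handle [0.6285 0.1035 0.169 ] [256.5 202.9] [264. 250.]
tip [0.6342 0.0907 0.169 ] [263.7 199.7] [264.5 244.9]
keepertop [0.6879 0.1496 0.204 ] [227.6 165.8] [215.6 240.1]
hinge [0.3948 0.0629 0.2   ] [279. 336.] [411.  255.6]
236 258 196 215 246.88484848484848 202.83636363636364
beaker -0.03268473257854556 -0.20273312076784336
cup 0.11210698679036236 -0.1821453087861049
tin 0.015065375379373802 -0.3292968485495701
```

```bash
cat >> h.py <<'E'
from scipy.spatial.transform import Rotation as Ro
def run(p,R,rows):
    for r in rows:
        p=p+R@np.array(r[3:6]); R=R@Ro.from_rotvec(r[:3]).as_matrix()
    return p,R
def frame(yaw):  # tool x = into guard, y = along gate, z down
    c,s=np.cos(yaw),np.sin(yaw); return np.c_[[-s,c,0],[c,s,0],[0,0,-1.]]
E
python3 - <<'E'
from h import *
s=observe(); p=np.array(s['position']);R=np.array(s['tool_rot'])
T=np.array([.629,.1145,.26]); 
rv=Ro.from_matrix(R.T@frame(np.radians(24))).as_rotvec(); print(rv)
N=16; w=round(rv[2]/N,3); 
f=lambda v: run(p,R,[[0,0,w,*v]]*N)[0]
b=f([0,0,0]); M=np.c_[[f(e)-b for e in np.eye(3)]].T
v=np.linalg.solve(M,T-b); print(w,v, np.linalg.norm(v)); v=v.round(4)
print(run(p,R,[[0,0,w,*v]]*8)[0],f(v))
E
```

```text
[-2.30688027e-04 -4.68111544e-04 -1.71595211e+00]
-0.107 [ 0.05627378  0.00829123 -0.00329283] 0.0569765357300389
[ 0.53593542 -0.31694992  0.23351708] [0.62928475 0.11476711 0.2601149 ]
```

```bash
python3 -m jog '[[0,0,-0.107,0.056,0.0083,-0.0033,100],[0,0,-0.107,0.056,0.0083,-0.0033,100],[0,0,-0.107,0.056,0.0083,-0.0033,100],[0,0,-0.107,0.056,0.0083,-0.0033,100],[0,0,-0.107,0.056,0.0083,-0.0033,100],[0,0,-0.107,0.056,0.0083,-0.0033,100],[0,0,-0.107,0.056,0.0083,-0.0033,100],[0,0,-0.107,0.056,0.0083,-0.0033,100],[0,0,0,0,0,0,100]]' 30
```

```text
time_s: 1.42
position: [0.5362, -0.3153, 0.2337]
tool_rot: [[0.421, 0.907, 0.001], [0.907, -0.421, 0.0], [0.0, 0.0, -1.0]]
ft_force: [-0.0, -0.2, 0.5]
grip_width: 0.0852
gripper_force: 0.0
```

```bash
python3 -m jog '[[0,0,-0.107,0.056,0.0083,-0.0033,100],[0,0,-0.107,0.056,0.0083,-0.0033,100],[0,0,-0.107,0.056,0.0083,-0.0033,100],[0,0,-0.107,0.056,0.0083,-0.0033,100],[0,0,-0.107,0.056,0.0083,-0.0033,100],[0,0,-0.107,0.056,0.0083,-0.0033,100],[0,0,-0.107,0.056,0.0083,-0.0033,100],[0,0,-0.107,0.056,0.0083,-0.0033,100],[0,0,0,0,0,0,100]]' 30
python3 - <<'E'
from h import *
a=cam("top"); b=cam("side")
A=cv2.resize(a['pixels'][140:340,170:370,::-1],None,fx=2,fy=2,interpolation=2)
B=cv2.resize(b['pixels'][150:300,180:380,::-1],None,fx=2,fy=2,interpolation=2)
im=np.zeros((400,800,3),np.uint8); im[:A.shape[0],:A.shape[1]]=A; im[:B.shape[0],400:400+B.shape[1]]=B
cv2.imwrite("pics/c2.png",im)
s=observe(); p=np.array(s['position']);R=np.array(s['tool_rot'])
for z in (0,.09,.11): print(proj(a,p+R[:,2]*z).round(1),proj(b,p+R[:,2]*z).round(1))
E
```

```text
time_s: 2.55
position: [0.6266, 0.1136, 0.2604]
tool_rot: [[-0.407, 0.913, 0.0], [0.913, 0.407, 0.0], [0.0, 0.001, -1.0]]
ft_force: [-0.6, 0.0, -0.2]
grip_width: 0.0854
gripper_force: 0.0
[246.3 193.9] [259.5 206. ]
[252.8 203.5] [262.8 252.1]
[254.  205.4] [263.5 261.6]
```

View pics/c2.png

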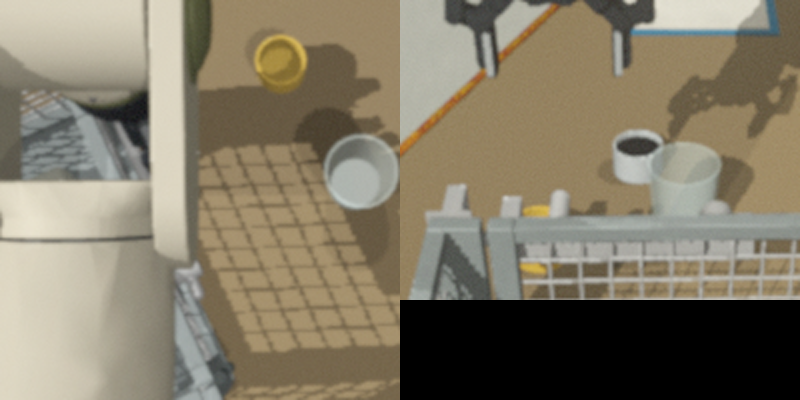

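The fingers (side view px 245 and 309, midpoint 257) hang just short of the handle's line (px 260), about 3 mm off along the gate. I'll correct this while descending.

```bash
python3 -m jog '[[0,0,0,-0.002,0.003,0.03,100],[0,0,0,0,0,0.03,100],[0,0,0,0,0,0.025,100],[0,0,0,0,0,0.015,100],[0,0,0,0,0,0.01,100],[0,0,0,0,0,0,100]]' 30
python3 - <<'E'
from h import *
b=cam("side"); crop(b,200,180,330,290,5,"pics/c3.png")
E
```

```text
time_s: 3.4
position: [0.6309, 0.1099, 0.1499]
tool_rot: [[-0.402, 0.915, -0.0], [0.915, 0.402, -0.0], [0.0, -0.0, -1.0]]
ft_force: [-0.1, 0.4, 0.1]
grip_width: 0.0857
gripper_force: 0.0
```

View pics/c3.png

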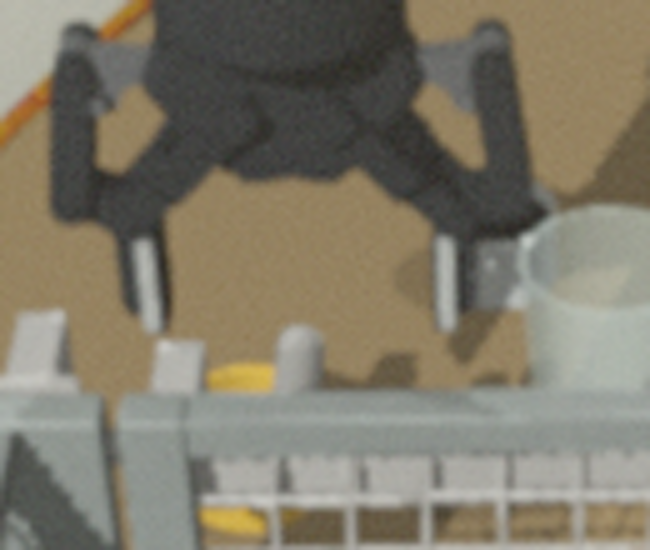

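Run:
```python
from h import *
b=cam("side"); s=observe(); p=np.array(s['position']);R=np.array(s['tool_rot'])
for h in (0,.013,.0187,.02):
  print(h,[proj(b,p-R[:,2]*h+R[:,1]*k*.0425+R[:,0]*x).round(1).tolist() for k in(1,-1) for x in (-.011,.011)])
x,y=R[:,1],R[:,0]; 
for d in(.04,.06,.072): 
  for z in (.161,.177): print(d,z, proj(b,np.array([.629,.1145,z])-(d-.058)*y))
```

```text
0 [[236.2, 256.7], [234.9, 265.1], [287.2, 256.2], [286.9, 264.6]]
0.013 [[235.5, 250.5], [234.2, 258.9], [287.0, 250.1], [286.6, 258.5]]
0.0187 [[235.2, 247.8], [233.9, 256.2], [286.9, 247.4], [286.5, 255.7]]
0.02 [[235.2, 247.2], [233.8, 255.6], [286.8, 246.8], [286.5, 255.1]]
0.04 0.161 [260.28672454 264.66944996]
0.04 0.177 [259.6866067  256.92966635]
0.06 0.161 [261.058719 256.881041]
0.06 0.177 [260.47828113 249.19610447]
0.072 0.161 [261.50859789 252.34235457]
0.072 0.177 [260.93947704 244.69085972]
```

The side crop shows the handle at px (260, 245-258). The open pads end at px (230,246) and (289,246), centred but higher in the picture than predicted. I'll partly close them and look again before gripping.

```bash
python3 -m jog '[[0,0,0,0,0,0,38],[0,0,0,0,0,0,38],[0,0,0,0,0,0,38],[0,0,0,0,0,0,38]]' 20
python3 - <<'E'
from h import *
b=cam("side"); crop(b,200,180,330,290,5,"pics/c4.png")
E
```

```text
time_s: 4.0
position: [0.6308, 0.1104, 0.1501]
tool_rot: [[-0.403, 0.915, 0.0], [0.915, 0.403, 0.0], [-0.0, 0.0, -1.0]]
ft_force: [-0.4, -0.3, -0.2]
grip_width: 0.0324
gripper_force: 0.0
```

View pics/c4.png

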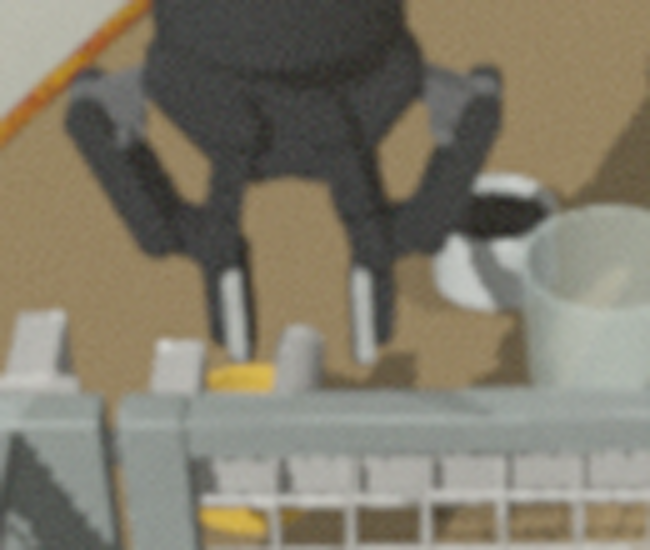

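The pads now straddle the handle (px 247 and 272, handle 255-264). Their tips at v≈252 sit only about level with the pin's top, so I'll go 9 mm deeper before closing.

```bash
python3 -m jog '[[0,0,0,0,0,0.005,38],[0,0,0,0,0,0.004,38],[0,0,0,0,0,0,0],[0,0,0,0,0,0,0],[0,0,0,0,0,0,0],[0,0,0,0,0,0,0]]' 50
python3 - <<'E'
from h import *
b=cam("side"); crop(b,200,180,330,290,5,"pics/c5.png")
E
```

```text
time_s: 4.8
position: [0.6308, 0.1104, 0.141]
tool_rot: [[-0.403, 0.915, -0.0], [0.915, 0.403, 0.0], [0.0, -0.0, -1.0]]
ft_force: [-0.3, -0.0, 0.1]
grip_width: 0.0139
gripper_force: 49.0
```

View pics/c5.png

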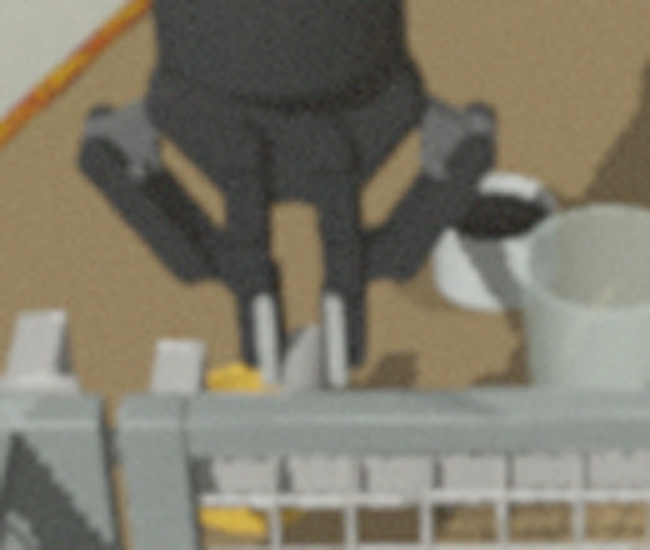

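Grip width reads 13.9 mm on a 16 mm pin, so the tips may be pinching only its upper half. I'll open slightly, go 7 mm deeper and grip again.

```bash
python3 -m jog '[[0,0,0,0,0,0,35],[0,0,0,0,0,0,35],[0,0,0,0,0,0.004,35],[0,0,0,0,0,0.003,35],[0,0,0,0,0,0,0],[0,0,0,0,0,0,0],[0,0,0,0,0,0,0]]' 50
```

```text
time_s: 5.72
position: [0.6307, 0.1103, 0.1339]
tool_rot: [[-0.403, 0.915, -0.0], [0.915, 0.403, -0.0], [0.0, -0.0, -1.0]]
ft_force: [-1.0, -0.6, -2.0]
grip_width: 0.0137
gripper_force: 48.7
```

Same width, so the pads do span the pin and simply compress about 2 mm. Now I'll lift.

```bash
python3 -m jog '[[0,0,0,0,0,-0.003,0],[0,0,0,0,0,-0.003,0],[0,0,0,0,0,-0.003,0],[0,0,0,0,0,-0.002,0],[0,0,0,0,0,0,0],[0,0,0,0,0,0,0]]' 50
python3 - <<'E'
from h import *
s=observe(); print(s['ft_force'],s['wrist_torque'],s['position'])
b=cam("side"); crop(b,200,180,330,290,5,"pics/c6.png")
E
```

```text
time_s: 6.48
position: [0.6308, 0.1104, 0.145]
tool_rot: [[-0.403, 0.915, 0.0], [0.915, 0.403, 0.0], [0.0, 0.0, -1.0]]
ft_force: [0.5, -0.4, -4.7]
grip_width: 0.0142
gripper_force: 48.8
[ 0.50794328 -0.38643725 -4.73918829] [ 0.03917151 -0.42351253  0.01063287] [0.63081048 0.11042039 0.14499203]
```

View pics/c6.png

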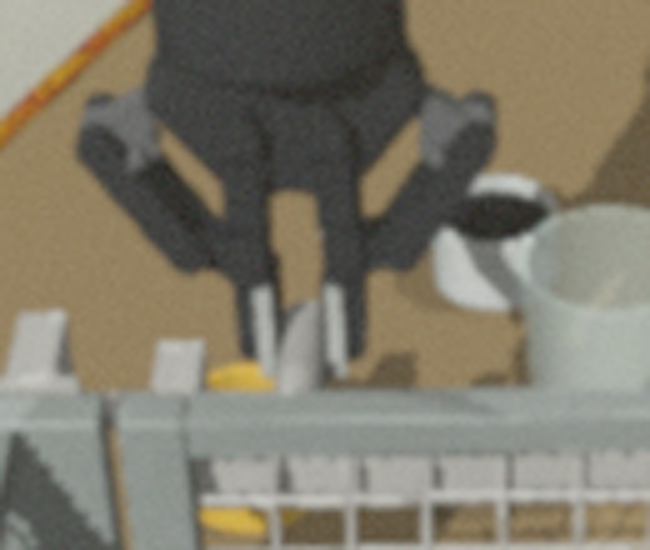

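The handle rose about 5 px (≈10.5 mm) with 4.7 N on the wrist, so the nose should be clear of the lip. Now drawing back.

```bash
python3 -m jog '[[0,0,0,0,-0.004,0,0],[0,0,0,0,-0.005,0,0],[0,0,0,0,-0.005,0,0],[0,0,0,0,0,0,0]]' 50; python3 -m jog '[[0,0,0,0,-0.006,0,0],[0,0,0,0,-0.006,0,0],[0,0,0,0,-0.006,0,0],[0,0,0,0,-0.006,0,0],[0,0,0,0,-0.006,0,0],[0,0,0,0,0,0,0],[0,0,0,0,0,0,0]]' 50
python3 - <<'E'
from h import *
b=cam("side"); crop(b,200,180,330,290,5,"pics/c7.png")
E
```

```text
time_s: 7.02
position: [0.6173, 0.1045, 0.145]
tool_rot: [[-0.403, 0.915, -0.001], [0.915, 0.403, -0.0], [0.0, -0.001, -1.0]]
ft_force: [-0.9, -0.3, -5.7]
grip_width: 0.0141
gripper_force: 48.8
time_s: 7.9
position: [0.5903, 0.0926, 0.145]
tool_rot: [[-0.403, 0.915, -0.001], [0.915, 0.403, -0.0], [0.0, -0.001, -1.0]]
ft_force: [-0.4, -0.4, -6.3]
grip_width: 0.0139
gripper_force: 48.9
```

View pics/c7.png

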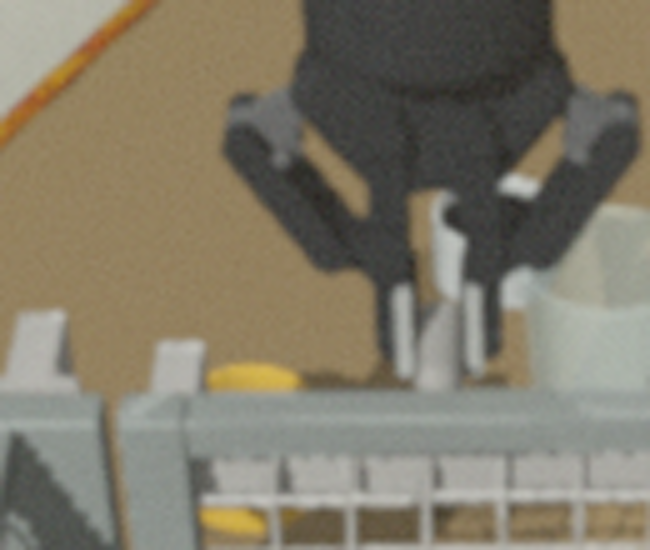

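The bolt is drawn back about 44 mm: the handle moved from px 260 to 287 with no force rise beyond the lift load. Next I'll work out the swing arc about the hinge.

Run:
```python
from h import *
a=cam("top"); print([onz(a,u,v,.17).round(4).tolist() for u,v in((280,328),(283,331),(277,331))])
s=observe(); p=np.array(s['position']);R=np.array(s['tool_rot'])
H=np.array([.398,.073,0]); Q=Ro.from_rotvec([0,0,-.033]).as_matrix()
d=p-H; d[2]=0; print(R.T@(Q@d-d)); print(H+Ro.from_rotvec([0,0,-.33]).as_matrix()@d)
```

```text
[[0.4062, 0.063, 0.17], [0.4009, 0.0578, 0.17], [0.4011, 0.0683, 0.17]]
[-6.04090514e-03 -2.06664690e-03  1.11839317e-07]
[0.58647339 0.02925889 0.        ]
```

```bash
python3 -m jog '[[0,0,0.033,-0.006,-0.002,0,0],[0,0,0.033,-0.006,-0.002,0,0],[0,0,0.033,-0.006,-0.002,0,0],[0,0,0.033,-0.006,-0.002,0,0],[0,0,0.033,-0.006,-0.002,0,0],[0,0,0,0,0,0,0]]' 60; python3 -m jog '[[0,0,0.033,-0.006,-0.002,0,0],[0,0,0.033,-0.006,-0.002,0,0],[0,0,0.033,-0.006,-0.002,0,0],[0,0,0.033,-0.006,-0.002,0,0],[0,0,0.033,-0.006,-0.002,0,0],[0,0,0,0,0,0,0],[0,0,0,0,0,0,0]]' 60
python3 - <<'E'
from h import *
a=cam("top"); b=cam("side")
A=cv2.resize(a['pixels'][140:340,170:370,::-1],None,fx=2,fy=2,interpolation=2)
B=cv2.resize(b['pixels'][180:380,180:440,::-1],None,fx=1.5,fy=1.5,interpolation=2)
im=np.zeros((400,800,3),np.uint8); im[:A.shape[0],:A.shape[1]]=A; im[:B.shape[0],405:405+B.shape[1]]=B
cv2.imwrite("pics/c8.png",im)
E
```

```text
time_s: 8.75
position: [0.5914, 0.0606, 0.145]
tool_rot: [[-0.246, 0.969, -0.0], [0.969, 0.246, 0.0], [0.0, -0.0, -1.0]]
ft_force: [-0.9, 3.6, -6.6]
grip_width: 0.0136
gripper_force: 60.5
time_s: 9.62
position: [0.5872, 0.0298, 0.1451]
tool_rot: [[-0.085, 0.996, 0.0], [0.996, 0.085, -0.0], [-0.0, 0.0, -1.0]]
ft_force: [0.0, 3.7, -6.2]
grip_width: 0.0133
gripper_force: 60.5
```

View pics/c8.png

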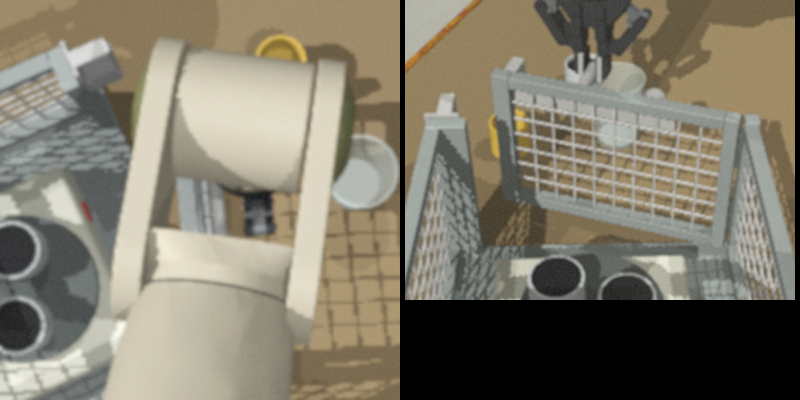

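Run:
```python
from h import *
b=cam("side")
for z in(.19,.2):
    P0=onz(b,224.8,260,z);P1=onz(b,242,229.5,z);H=np.array([.40,.068,z])
    an=lambda P:np.degrees(np.arctan2(*(P-H)[[1,0]]))
    print(P0,P1,np.linalg.norm(P1-P0),np.linalg.norm(P0-H),np.linalg.norm(P1-H),np.radians(an(P0)-an(P1)))
s=observe(); print(s['time_s'],s['ft_force'],np.abs(s['qvel']).max())
H=np.array([.40,.068]); A=np.array([.5903,.0926])-H;B=s['position'][:2]-H
print(np.arctan2(A[1],A[0])-np.arctan2(B[1],B[0]),np.linalg.norm(A),np.linalg.norm(B))
```

```text
[0.65948923 0.17261425 0.19      ] [0.67414005 0.09175248 0.19      ] 0.08217830064232919 0.27978349142176706 0.2751671232784094 0.296795072305061
[0.65230848 0.18291764 0.2       ] [0.66667787 0.10360913 0.2       ] 0.08059973937304206 0.2772465223228381 0.26904479056982167 0.2946457413335187
9.775 [ 1.09932985  2.10768923 -5.7403346 ] 0.0804753693635362
0.3292948868320251 0.19188342815365794 0.1910573956496473
```

The side view shows the gate swung open and the bolt still held. The free-edge corner moved from px (225,260) to (242,229.5), about 81 mm, while the arm's arc gives about 90 mm. I'll open it slightly more, let it settle and check stillness.

```bash
python3 -m jog '[[0,0,0.018,-0.0035,-0.001,0,0],[0,0,0,0,0,0,0],[0,0,0,0,0,0,0],[0,0,0,0,0,0,0],[0,0,0,0,0,0,0]]' 60
python3 - <<'E'
from h import *
a=cam("top"); b=cam("side"); crop(b,180,180,440,360,3,"pics/c9.png")
s=observe(); print(s['time_s'],s['ft_force'],s['qvel'].round(3) if hasattr(s['qvel'],'round') else s['qvel'],s['gripper_force'])
# bystanders: brass cup colour centroid, top view (partly hidden by arm)
E
```

```text
time_s: 10.4
position: [0.5863, 0.0263, 0.145]
tool_rot: [[-0.067, 0.998, -0.0], [0.998, 0.067, 0.0], [0.0, -0.0, -1.0]]
ft_force: [-1.0, 4.2, -6.5]
grip_width: 0.0134
gripper_force: 60.5
10.5 [-0.41594546  3.70872006 -6.39544535] [-0.011  0.046 -0.021  0.022 -0.071 -0.033] 60.51976919174194
```

View pics/c9.png

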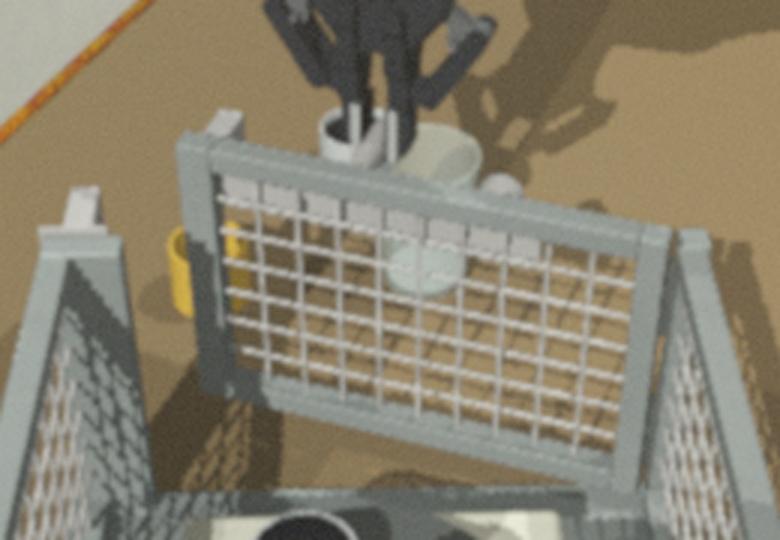

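The side view shows the gate held open by the bolt handle, its free corner near px (240,227), about 88 mm from shut. The cup, beaker and tin stand where they were. Handing in.

```bash
python3 -c "
from rig import job
print(job.close_job())"
```

```text
the job is handed in; nothing more can be done
None
```

I lifted the bolt clear of the lip, drew it back about 44 mm, and handed in with the gate held open by the handle, its free edge roughly 88 mm from shut (estimated from the side camera); the last picture shows the beaker, tin and cup standing in place.

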